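Close and lock the vegetable chopper

TASK

Put the lid back on the vegetable chopper and lock it. Hold the lid steeply with its front raised, hook the tongue at its back end under the lip of the chopper, then swing the front down, without slamming or forcing it, until the lid lies flush on the frame, and slide the lock fully over the lid's front tab. Leave the vegetables and the peeler where they are.

Things in the scene. Friction and masses are not known exactly. Their poses are not given: they have to be found in the camera images.
- chopper: Vegetable chopper base on suction feet (fixed): box 120 mm long (x), 96 wide (y), clear catch box below, white frame above, open at the top, blade grid inside at 28-36 mm height. Origin: centre of the underside, on the worktop; z up, +x to the lip end, -x to the front with the lock. With the lid fully home its origin is at (0, 0, 42) mm here, axes parallel (play about 3 mm in x and y).
- mouth (a point): Centre of the opening at the rim, (0, 0, 90) mm in the chopper's frame (all in mm). Opening: x -55 to 55 at the rim, y -43 to 43; walls 5 thick; the inner front face slopes inwards to x = -49 at 42 height.
- lip (a point): Middle of the lip's lower inner edge, at (55, 0, 84) mm in the chopper's frame. The lip is the bar (84 to 90 mm height, x 55 to 63) above a slot in the back wall (x 55 to 60, y -30 to 30, height 58 to 84 mm).
- lid: Grey pusher lid, about 0.18 kg, standing loose on its skirt. Origin: centre of the skirt's lower edge; +x to the tongue, z up. In mm: skirt y -40 to 40, x 52 to -46 at its lower edge, its front sloping out to x = -52 at height 48. Plate on top: height 48 to 56, x -62 to 46, y -47 to 47, with a tab 30 wide in front ending at x = -66.
- lid_grip (a point): Middle of the top of the grip rib, at (-5, 0, 80) mm in the lid's frame. The rib is 26 mm wide in y, 60 mm long (x -35 to 25), from the plate at 56 up to 80 mm height: pinch it across its 26 mm width.
- lid_tongue (a point): Middle of the tongue's upper edge at its tip, at (70, 0, 40) mm in the lid's frame. The tongue is 52 mm wide and 5 mm thick (height 35 to 40 mm) and runs from x = 52 to 70 mm. With the lid home it sticks out of the slot behind the lip.
- lid_root (a point): Where the tongue's top meets the skirt's back, (52, 0, 40) mm in the lid's frame. The skirt is deep, so the tongue enters the slot only with the lid's front raised more than about 22 degrees; at 35 it goes well and clears the lock: come along the tongue until this point is at about (53.5, 0, 79) mm of the chopper, then swing about it.
- lock (a joint): Sliding lock at the chopper's front, in m: 0 open, 0.012 fully closed; slides along the chopper's +x with about 2 N of friction and stays where it is left. At the start it is open to within 2 mm. Its slab (height 100 to 106 mm, 34 wide, on a deck at 88 mm that reaches out to x = -97) closes over the lid's front tab, only if the lid is down.
- lock_nub (a point): Top of the front face of the lock's thumb nub, which is pushed along the chopper's +x to close it: at (-91 + lock value, 0, 116) mm in the chopper's frame. The nub is 8 mm long in x, 26 wide in y and stands 10 mm above the slab (106 to 116 mm height).
- red_onion: Bystander: red onion, 64 mm thick, 74 mm tall; origin at its underside.
- garlic_bulb: Bystander: garlic bulb, 54 mm; origin at its underside.
- carrot_end: Bystander: carrot end, 56 x 37 x 34 mm; origin at its underside.
- potato: Bystander: potato, 60 x 74 x 46 mm; origin at its underside.
- peeler: Bystander: peeler lying flat, 47 x 123 x 10 mm; origin at its underside.

How it is judged:
By the outcome, as a careful person would: the job done as asked, in the order asked, and still so for the second after the job is handed in, with the robot touching nothing.
It also fails if it takes over 48 s, if anything falls off the work surface, if the arm or the gripper's body presses on something with over 40 N, if the wrist force passes 120 N, or if a joint passes its speed limit or range.

ROBOT

A 6-joint arm with a two-finger parallel gripper is mounted at the origin on a cart in front of the work surface, level with it; the furniture and walls round the work are solid. World frame = base frame: x ahead of the robot, y to its left, z up, the work surface at z = 0. Lengths are in m, angles in rad, forces in N, time in s.
With the tool pointing down it reaches from about 0.25 to 0.775 m from the base axis. Payload 4 kg.
Tool frame: the origin (TCP) lies between the finger pads; the fingertips stand 14 mm ahead of it and the grasp point (between the pads) lies 5 mm behind it (nose_length is the distance from the TCP to the fingertips, in m); z points along the fingers, y is the line along which they close (so a half turn about z gives the same grasp; the last joint's range is limited). The gripper opens to 94 mm and grips with 3 to 60 N. Pads are 16 mm wide; open, the fingers measure 119 mm over their backs; the gripper's body (75 mm by 177 mm) begins 78 mm behind the grasp point.
Start: joints at [-1.362, 0.087, 1.371, -0, 1.684, -0.103], TCP at [0.169, -0.523, 0.22] pointing down, gripper open.
Joint ranges: [-3.1, 3.1], [-0.76, 2.03], [0.27, 2.55], [-1.08, 4.22], [0.17, 2.65], [-2.57, 2.57]. Speed limits (rad/s): [2.79, 2.79, 3.14, 3.14, 3.14, 3.14].

INTERFACE

Orientations are given as [roll, pitch, yaw] about the fixed x, y, z axes, in that order (R = Rz(yaw) Ry(pitch) Rx(roll)).
In Python, from bench import * gives the robot as it stands.
- The arm moves only by the tool move_arm, never from a script. Its argument "steps" is one flat list of numbers, 7 for each row, row after row: the turn, a rotation vector about the world's x, y, z in rad, then the shift along the world's x, y, z in m, then the opening, from 0 (shut) to 1 (fully open). A call has 1 to 12 rows; each row is the pose to reach, as a shift and turn from the pose commanded when the call began; what a row does not reach only later rows make up. A row lasts 1/10 s, in which the tool goes at most 50 mm and 8.59 degrees, less where a joint would pass 70% of its speed; a pose out of reach is approached as far as the arm can. A call with a gripper value outside its range is refused whole. The fingers move at their own pace and stop on an object; the grip force is fixed at half the most. Time passes only in rows, so rows that repeat a pose let the fingers close. It gives the time, the measured TCP pose, the force, the opening and the grip force at its end, in the units of the state.
- get_obs(): the state, without advancing time (a new reading comes with each control period).
- snapshot(name): name is "scene" or "top" or "wrist"; returns (picture, depth): 420x560x3 uint8, red, green, blue; 420x560 float32, m along the optical axis (not along the pixel's ray), 0 where there is no reading.
- camera_model(name): a dict with "fx", "fy", "cx", "cy" (pixels), "k1" (the pictures are not rectified: a ray, as slopes to the right and down, at radius r is drawn at 1 + k1 r^2 times it, then the intrinsics apply), "rvec" (rotation vector, rad) and "tvec" (3), from world to camera coordinates, as OpenCV has them. Camera axes: x right, y down, z forward; pixel columns grow to the right and rows downward; lengths in m; the calibration is good to about 2 mm. A picture is of the moment at which its call begins: read the wrist's pose just before it. camera_model takes no time and is no camera call; for the wrist camera it gives the pose at the moment of the call.
- close_job(): hands the job in; it is judged then, once.
Trained networks look in the newest picture that a camera, given by its name, has taken for a name from the list of things; names that differ only in an ending like _2 or _b are one class to them, and where a whole thing is asked for, a point or a joint stands for the part that bears it (a point fixed in the world has none). Each returns a list of dicts, best first, with "score" (0 to 1); they miss things now and then, are a little off and sometimes report something else, mostly with a low value. They report only what shows in the picture. A call takes as long as a camera call.
- silhouettes(camera, target): "pixels" (420x560 bool, what is visible of it) and "uv" ([column, row] in pixels, amid what is visible of it).
- spot_point(camera, target): "uv" ([column, row] in pixels: a listed point, or the origin of a listed thing).
The state is a dict: "time": time; "joint_positions": joint angles; "qvel": joint speeds; "joint_torque": joint torques, N m; "tool_pos": TCP position; "ee_rot": TCP orientation; "wrist_force": force on the tool from outside, world axes, zero at the start; "wrist_torque": the same for the moment, N m; "width": finger opening in m; "finger_force": force on a finger pad.
Only numpy, scipy, OpenCV 4.12 (cv2) and the standard library are available. Lean on these libraries where they do the work, as an engineer would, in place of code of your own. Each camera call takes 0.05 s, during which the arm holds its last target. There are 200 camera calls.

## Working session

There is one attempt and no reset: what is moved stays moved. The work goes in short steps, Python scripts to look and compute and a tool call to move; the robot and the scene stay as the last step left them, time stands still between calls to the robot, and variables do not carry over. Pictures are saved under pics/ and viewed, at most 10 in all, crops included, and the job is handed in when it is done.

Besides the shell and the picture viewer there is one more tool, called after "Call:" by a JSON object that holds its "name" and its "arguments". move_arm: Moves the arm, as the interface text tells. Its arguments: {"type":"object","properties":{"steps":{"type":"array"}},"required":["steps"]}

```bash
mkdir -p pics; ls
cat > h.py <<'E'
from bench import *
import numpy as np, cv2
from scipy.spatial.transform import Rotation as R
def cam(n):
    m=camera_model(n); K=np.array([[m['fx'],0,m['cx']],[0,m['fy'],m['cy']],[0,0,1.]])
    return m,K,R.from_rotvec(np.ravel(m['rvec'])).as_matrix(),np.ravel(m['tvec'])
def undist(m,uv):
    p=(np.atleast_2d(uv)-[m['cx'],m['cy']])/[m['fx'],m['fy']]
    q=p.copy()
    for _ in range(20): q=p/(1+m['k1']*(q**2).sum(1,keepdims=True))
    return q
def world(n,uv,z):  # z depth(s)
    m,K,Rm,t=cam(n); q=undist(m,uv); z=np.atleast_1d(z)
    return (np.c_[q,np.ones(len(q))]*z[:,None]-t)@Rm
def ray_plane(n,uv,h):
    m,K,Rm,t=cam(n); q=undist(m,uv); d=np.c_[q,np.ones(len(q))]@Rm; c=-Rm.T@t
    return c+d*((h-c[2])/d[:,2])[:,None]
def proj(n,P):
    m,K,Rm,t=cam(n); c=np.atleast_2d(P)@Rm.T+t; q=c[:,:2]/c[:,2:]
    q=q*(1+m['k1']*(q**2).sum(1,keepdims=True)); return q*[m['fx'],m['fy']]+[m['cx'],m['cy']]
def cloud(n,dep,mask):
    v,u=np.nonzero(mask&(dep>0)); return world(n,np.c_[u,v].astype(float),dep[v,u])
def save(n,img): cv2.imwrite('pics/'+n+'.png',img[...,::-1])
E
cat > a.py <<'E'
from h import *
for n in ['scene','top']:
    img,d=snapshot(n); save(n+'1',img); np.savez('pics/%s1.npz'%n,img=img,d=d)
    m,K,Rm,t=cam(n); print(n,'cam at',(-Rm.T@t).round(3))
    for x in ['chopper','lid']:
        for s in silhouettes(n,x)[:2]:
            P=cloud(n,d,s['pixels']); 
            print(n,x,round(s['score'],2),np.round(s['uv']),len(P),P.min(0).round(3),P.max(0).round(3),np.median(P,0).round(3))
            np.save('pics/%s_%s.npy'%(n,x),s['pixels']) if s is not None else 0
    for x in ['mouth','lip','lid_grip','lid_tongue','lid_root','lock_nub','lid','chopper']:
        for s in spot_point(n,x)[:2]: 
            h={'mouth':.09,'lip':.084,'lid_grip':.08,'lid_tongue':.04,'lid_root':.04,'lock_nub':.116,'lid':0,'chopper':0}[x]
            print(n,x,round(s['score'],2),np.round(s['uv'],1),ray_plane(n,s['uv'],h).round(4))
print(get_obs())
E
python3 a.py
```

```text
pics
scene cam at [0.041 0.672 0.833]
scene chopper 0.85 [232. 193.] 2255 [ 0.606 -0.288 -0.056] [0.81  0.04  0.118] [ 0.673 -0.038  0.055]
scene lid 0.97 [310. 224.] 1624 [ 0.378 -0.186 -0.001] [0.483 0.006 0.083] [ 0.422 -0.047  0.055]
scene mouth 0.85 [231.5 188.9] [[ 0.6599 -0.0294  0.09  ]]
scene lip 0.79 [226.1 203.2] [[0.6405 0.0204 0.084 ]]
scene lid_grip 0.98 [312. 215.] [[ 0.4274 -0.0622  0.08  ]]
scene lid_grip 0.7 [310.9 234.4] [[3.951e-01 3.000e-04 8.000e-02]]
scene lid_tongue 0.88 [292.1 238.8] [[0.4466 0.0036 0.04  ]]
scene lid_root 0.67 [300.8 234.8] [[ 0.4352 -0.0204  0.04  ]]
scene lock_nub 0.68 [243.7 162.2] [[ 0.6822 -0.1189  0.116 ]]
scene lock_nub 0.2 [224.3 202.3] [[0.621  0.0478 0.116 ]]
scene lid 0.64 [311.9 233.2] [[ 0.4326 -0.0764  0.    ]]
scene chopper 0.78 [231.2 210.9] [[ 0.6741 -0.0335  0.    ]]
top cam at [ 0.312 -0.028  1.148]
top chopper 0.66 [312. 163.] 2347 [ 0.607 -0.137 -0.004] [0.75  0.047 0.12 ] [ 0.676 -0.037  0.04 ]
top lid 0.96 [312. 260.] 1897 [ 0.377 -0.141 -0.004] [0.494 0.008 0.086] [ 0.43  -0.067  0.056]
top mouth 0.7 [309.8 166.6] [[ 
[... 561 characters left out ...]
joint_positions': array([-1.36211175e+00,  8.71873236e-02,  1.37066705e+00, -6.61663590e-06,
        1.68359403e+00, -1.03108160e-01]), 'qvel': array([ 1.60959078e-03, -5.77353424e-04, -8.27991735e-04, -9.61679063e-04,
       -4.08695557e-04, -3.41632100e-05]), 'joint_torque': array([ 6.80472531e-04, -3.40044308e+01, -3.02604890e+01,  7.17998715e-02,
        2.36205122e-02, -6.23301943e-07]), 'tool_pos': array([ 0.16871657, -0.52351537,  0.21952955]), 'ee_rot': array([3.14144984e+00, 2.13869816e-05, 3.11791994e-01]), 'wrist_force': array([-0.04066907,  0.98012847, -0.31281574]), 'wrist_torque': array([ 0.0818142 , -0.02682091,  0.00167267]), 'finger_force': 0.0, 'width': 0.09365878459080433}
```

Run:
```python
import cv2,numpy as np
a=cv2.imread('pics/scene1.png')[110:310,150:400]; b=cv2.imread('pics/top1.png')[110:310,170:420]
cv2.imwrite('pics/v1.png',np.vstack([cv2.resize(np.hstack([a,b]),(800,320),interpolation=3),cv2.resize(np.hstack([cv2.imread('pics/scene1.png'),cv2.imread('pics/top1.png')]),(800,280))]))
```

```text
(no output)
```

View pics/v1.png

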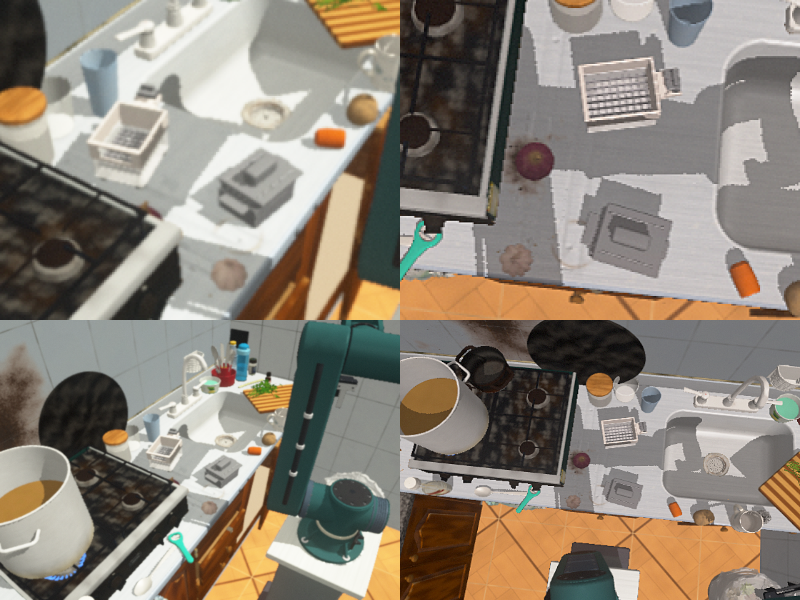

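```bash
cat > fit.py <<'E'
from h import *
def rect(P,lo,hi,tag):
    Q=P[(P[:,2]>lo)&(P[:,2]<hi)]; c=np.median(Q[:,:2],0); Q=Q[np.linalg.norm(Q[:,:2]-c,axis=1)<.085]
    r=cv2.minAreaRect((Q[:,:2]*1000).astype(np.float32)); print(tag,len(Q),np.round(r[0],1),np.round(r[1],1),round(r[2],1),'zmed',Q[:,2].mean().round(4))
if __name__=='__main__':
  for n in ['top','scene']:
    d=np.load('pics/%s1.npz'%n)['d']
    L=cloud(n,d,np.load('pics/%s_lid.npy'%n)); rect(L,.05,.062,n+' plate'); rect(L,.075,.09,n+' rib')
    C=cloud(n,d,np.load('pics/%s_chopper.npy'%n)); rect(C,.084,.095,n+' rim'); rect(C,.097,.125,n+' lock')
    if n=='top':
        m=cloud(n,d,np.ones_like(d,bool)); s=m[(abs(m[:,0]-.55)<.2)&(abs(m[:,1]+.03)<.2)]
        print('tall things near', [ (h,(s[:,2]>h).sum()) for h in (.12,.15,.2)])
E
python3 fit.py
```

```text
top plate 1336 [431.5 -75.4] [113.3  94.6] 80.0 zmed 0.0565
top rib 242 [432.1 -71.2] [59.  25.9] 79.7 zmed 0.0798
top rim 457 [671.5 -46.9] [ 97.8 160.7] 13.1 zmed 0.0895
top lock 120 [ 686.4 -110.8] [34.5 23.9] 10.9 zmed 0.1088
tall things near [(0.12, np.int64(1031)), (0.15, np.int64(30)), (0.2, np.int64(0))]
scene plate 793 [431.5 -75.8] [114.8  95.8] 80.7 zmed 0.0558
scene rib 163 [431.6 -70.2] [58.9 27.1] 78.8 zmed 0.0791
scene rim 320 [670.5 -46.8] [ 95.6 152.7] 14.7 zmed 0.0888
scene lock 85 [ 685.4 -109.7] [32.  21.5] 10.2 zmed 0.1079
```

Call:
{"name": "move_arm", "arguments": {"steps": [0,0,0.1,0.02,0.04,0.04,1,0,0,0.2,0.045,0.08,0.07,1,0,0,0.3,0.07,0.12,0.08,1,0,0,0.4,0.095,0.16,0.08,1,0,0,0.5,0.12,0.2,0.08,1,0,0,0.6,0.145,0.24,0.08,1,0,0,0.7,0.17,0.28,0.08,1,0,0,0.8,0.195,0.32,0.08,1,0,0,0.9,0.22,0.36,0.08,1,0,0,1.0,0.24,0.4,0.08,1,0,0,1.084,0.263,0.44,0.08,1,0,0,1.084,0.263,0.452,0.08,1]}}

```text
time: 2.3
tool_pos: [0.433, -0.0681, 0.2992]
ee_rot: [3.142, -0.001, 1.402]
wrist_force: [0.0, -0.1, -0.1]
width: 0.094
finger_force: 0.0
```

```bash
cat > w.py <<'E'
from h import *
import sys
from fit import rect
tag=sys.argv[1]; n='wrist'
o=get_obs(); print(o['time'],o['tool_pos'].round(4),o['ee_rot'].round(4),o['joint_positions'].round(2),o['wrist_force'].round(2))
img,d=snapshot(n); save(tag,img); m,K,Rm,t=cam(n); print('cam',(-Rm.T@t).round(3),'axis',Rm[2].round(2)); np.savez('pics/%s.npz'%tag,d=d,Rm=Rm,t=t)
for x,b in (('lid',((.05,.062),(.075,.09))),('chopper',((.084,.095),(.097,.11),(.112,.125)))):
    for s in silhouettes(n,x)[:1]:
        P=cloud(n,d,s['pixels']); print(x,s['score'],len(P),P.min(0).round(3),P.max(0).round(3))
        np.save('pics/%s_%s.npy'%(tag,x),P)
        for l,h in b:
            try: rect(P,l,h,x+str(l))
            except Exception as e: print(x,l,'none')
for x,h in (('mouth',.09),('lip',.084),('lid_grip',.08),('lid_tongue',.04),('lid_root',.04),('lock_nub',.116)):
    for s in spot_point(n,x)[:1]: print(x,round(s['score'],2),np.round(s['uv']),ray_plane(n,s['uv'],h).round(4))
E
python3 w.py w1
```

```text
2.3 [ 0.433  -0.0681  0.2992] [ 3.1416e+00 -1.4000e-03  1.4023e+00] [-0.29 -0.16  1.46  0.    1.85 -0.12] [ 0.   -0.13 -0.13]
cam [0.446 0.012 0.464] axis [-0.05 -0.27 -0.96]
lid 0.79 6573 [ 0.369 -0.158 -0.002] [0.484 0.003 0.082]
lid0.05 4665 [429.7 -79.9] [111.7  94.4] 80.0 zmed 0.056
lid0.075 925 [430.6 -74.1] [57.7 25.7] 80.0 zmed 0.0793
chopper 0.59 11534 [ 0.605 -0.167 -0.003] [0.777 0.039 0.118]
chopper0.084 2554 [668.7 -51.1] [ 96.4 157. ] 13.0 zmed 0.0888
chopper0.097 398 [ 683.8 -115.6] [34.4 20.8] 17.5 zmed 0.1056
chopper0.112 149 [ 684.7 -119.6] [25.9  8.3] 6.9 zmed 0.1156
mouth 0.63 [470. 125.] [[ 0.6655 -0.0378  0.09  ]]
lip 0.75 [456.  78.] [[0.653  0.0165 0.084 ]]
lid_grip 0.66 [280. 191.] [[ 0.4313 -0.081   0.08  ]]
lid_tongue 0.83 [279. 124.] [[ 0.4437 -0.0007  0.04  ]]
lid_root 0.55 [280. 140.] [[ 0.4413 -0.0209  0.04  ]]
lock_nub 0.61 [504. 196.] [[ 0.6892 -0.1234  0.116 ]]
```

View pics/w1.png

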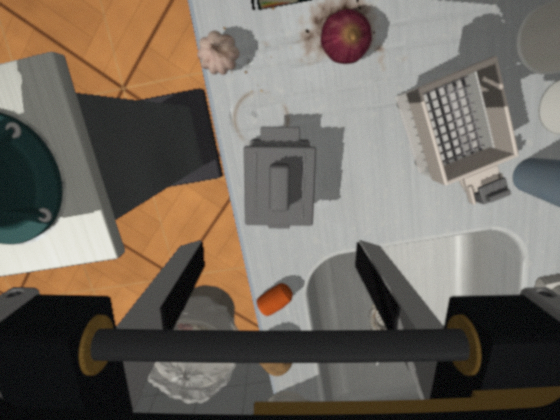

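Call:
{"name": "move_arm", "arguments": {"steps": [0,0,0.08,0.04,0.01,0,1,0,0,0.16,0.08,0.015,0,1,0,0,0.24,0.12,0.02,0,1,0,0,0.32,0.16,0.025,0,1,0,0,0.39,0.2,0.03,0,1,0,0,0.39,0.22,0.03,0,1,0,0,0.39,0.22,0.03,0,1,0,0,0.39,0.22,0.03,0,1,0,0,0.39,0.22,0.03,0,1]}}

```text
time: 3.65
tool_pos: [0.6508, -0.0421, 0.3003]
ee_rot: [3.141, 0.0, 1.785]
wrist_force: [0.5, 0.0, -0.1]
width: 0.0941
finger_force: 0.0
```

```bash
python3 w.py w2
```

```text
3.65 [ 0.6508 -0.0421  0.3003] [3.1411e+00 3.0000e-04 1.7847e+00] [-0.15  0.32  0.93 -0.    1.88 -0.37] [ 0.49  0.01 -0.12]
cam [0.634 0.037 0.465] axis [ 0.06 -0.27 -0.96]
lid 0.56 7051 [-0.203 -0.36  -0.912] [0.487 0.005 0.082]
lid0.05 4406 [431.2 -76.7] [111.9  95.6] 80.0 zmed 0.056
lid0.075 913 [433.1 -71.8] [59.5 26. ] 80.2 zmed 0.0794
chopper 0.79 8810 [ 0.608 -0.17  -0.001] [0.725 0.04  0.118]
chopper0.084 1935 [671.2 -46.5] [ 96.1 159.1] 13.2 zmed 0.0893
chopper0.097 346 [ 686.5 -110.8] [33.8 22.5] 13.3 zmed 0.1061
chopper0.112 138 [ 687.5 -114.1] [24.4  7.4] 11.8 zmed 0.1156
mouth 0.97 [295. 184.] [[ 0.6692 -0.0344  0.09  ]]
lip 0.79 [295. 132.] [[0.6551 0.0254 0.084 ]]
lid_grip 0.61 [104. 173.] [[ 0.433  -0.0725  0.08  ]]
lid_tongue 0.75 [136. 112.] [[0.4488 0.0054 0.04  ]]
lid_root 0.59 [130. 130.] [[ 0.4432 -0.0185  0.04  ]]
lock_nub 0.61 [298. 256.] [[ 0.6909 -0.1149  0.116 ]]
```

View pics/w2.png

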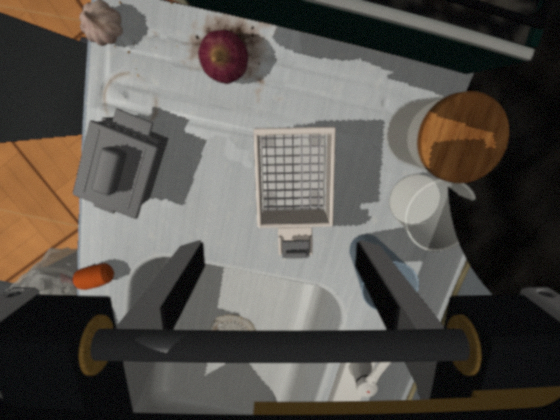

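Call:
{"name": "move_arm", "arguments": {"steps": [0,0,-0.1,-0.05,-0.007,0,1,0,0,-0.2,-0.1,-0.014,0,1,0,0,-0.3,-0.15,-0.02,0,1,0,0,-0.39,-0.2,-0.028,-0.03,1,0,0,-0.39,-0.2197,-0.03,-0.07,1,0,0,-0.39,-0.2197,-0.03,-0.11,1,0,0,-0.39,-0.2197,-0.03,-0.15,1,0,0,-0.39,-0.2197,-0.03,-0.18,1,0,0,-0.39,-0.2197,-0.03,-0.2,1,0,0,-0.39,-0.2197,-0.03,-0.215,1,0,0,-0.39,-0.2197,-0.03,-0.2255,1,0,0,-0.39,-0.2197,-0.03,-0.2265,1]}}

```text
time: 5.3
tool_pos: [0.4311, -0.0712, 0.0718]
ee_rot: [-3.139, -0.0, 1.396]
wrist_force: [-0.3, 0.3, 0.8]
width: 0.094
finger_force: 0.0
```

Call:
{"name": "move_arm", "arguments": {"steps": [0,0,0,0,0,0,0.6,0,0,0,0,0,0,0.4,0,0,0,0,0,0,0.1,0,0,0,0,0,0,0.1,0,0,0,0,0,0,0.1,0,0,0,0,0,0,0.1,0,0,0,0,0,0,0.1,0,0,0,0,0,0,0.1]}}

```text
time: 6.1
tool_pos: [0.432, -0.0715, 0.073]
ee_rot: [-3.142, 0.0, 1.396]
wrist_force: [-0.5, -1.0, -0.1]
width: 0.0338
finger_force: 0.0
```

Call:
{"name": "move_arm", "arguments": {"steps": [0,0,0,0,0,0,0,0,0,0,0,0,0,0,0,0,0,0,0,0,0,0,0,0,0,0,0,0,0,0,0,0,0,0,0]}}

```text
time: 6.6
tool_pos: [0.432, -0.0715, 0.073]
ee_rot: [3.142, -0.0, 1.396]
wrist_force: [-1.1, 0.3, -0.7]
width: 0.0258
finger_force: 30.0
```

```bash
cat > plan.py <<'E'
from h import *
O=np.array([.6673,-.0300,0]); YC=1.801
# reference at grasp
P0=np.array([.432,-.0715,.073]); 
def pose(rx,rz,th,s=0,ry=0,dtool=(0,0)):
    th=np.radians(th); Z=R.from_euler('z',YC); Rc=Z*R.from_euler('y',th)
    root=np.array([rx,ry,rz])/1000+s/1000*np.array([-np.cos(th),0,np.sin(th)])
    return O+Z.apply(root)+Rc.apply([-.057+dtool[0],0,.033+dtool[1]]), Rc   # Rc = lid orientation
def rel(a,b): # row from pose a to b
    return (b[1]*a[1].inv()).as_rotvec().round(4), (b[0]-a[0]).round(4)
grasp=(P0,R.from_euler('z',1.396))
E
python3 - <<'E'
from plan import *
up=(P0+[0,0,.17],grasp[1]); print('up',rel(grasp,up))
for s in (120,80,60,40,25,12,0):
    p=pose(53.5,79,35,s); print(s,p[0].round(4),'rel up',rel(up,p),'rel s120',rel(pose(53.5,79,35,120),p))
E
```

```text
up (array([0., 0., 0.]), array([0.  , 0.  , 0.17]))
120 [ 0.6839 -0.1006  0.2076] rel up (array([-0.6147, -0.017 ,  0.3923]), array([ 0.2519, -0.0291, -0.0354])) rel s120 (array([0., 0., 0.]), array([0., 0., 0.]))
80 [ 0.6764 -0.0687  0.1846] rel up (array([-0.6147, -0.017 ,  0.3923]), array([ 0.2444,  0.0028, -0.0584])) rel s120 (array([0., 0., 0.]), array([-0.0075,  0.0319, -0.0229]))
60 [ 0.6726 -0.0528  0.1731] rel up (array([-0.6147, -0.017 ,  0.3923]), array([ 0.2406,  0.0187, -0.0699])) rel s120 (array([0., 0., 0.]), array([-0.0112,  0.0479, -0.0344]))
40 [ 0.6689 -0.0368  0.1617] rel up (array([-0.6147, -0.017 ,  0.3923]), array([ 0.2369,  0.0347, -0.0813])) rel s120 (array([0., 0., 0.]), array([-0.015 ,  0.0638, -0.0459]))
25 [ 0.6661 -0.0249  0.1531] rel up (array([-0.6147, -0.017 ,  0.3923]), array([ 0.2341,  0.0466, -0.0899])) rel s120 (array([0., 0., 0.]), array([-0.0178,  0.0758, -0.0545]))
12 [ 0.6637 -0.0145  0.1456] rel up (array([-0.6147, -0.017 ,  0.3923]), array([ 0.2317,  0.057 , -0.0974])) rel s120 (array([0., 0., 0.]), array([-0.0202,  0.0861, -0.0619]))
0 [ 0.6614 -0.0049  0.1387] rel up (array([-0.6147, -0.017 ,  0.3923]), array([ 0.2294,  0.0666, -0.1043])) rel s120 (array([0., 0., 0.]), array([-0.0224,  0.0957, -0.0688]))
```

Call:
{"name": "move_arm", "arguments": {"steps": [0,0,0,0,0,0.02,0,0,0,0,0,0,0.06,0,0,0,0,0,0,0.1,0,0,0,0,0,0,0.14,0,0,0,0,0,0,0.17,0,-0.1024,-0.0028,0.0654,0.04,0,0.17,0,-0.205,-0.0057,0.1308,0.08,0,0.17,0,-0.3074,-0.0085,0.196,0.12,0,0.17,0,-0.41,-0.0113,0.2615,0.16,0,0.165,0,-0.5123,-0.0142,0.327,0.2,0.002,0.155,0,-0.6147,-0.017,0.3923,0.235,0.0028,0.1416,0,-0.6147,-0.017,0.3923,0.2444,0.0028,0.1416,0]}}

```text
time: 7.8
tool_pos: [0.6762, -0.0653, 0.2062]
ee_rot: [-3.128, 0.607, 1.814]
wrist_force: [-1.1, 0.2, -2.4]
width: 0.0257
finger_force: 30.0
```

Call:
{"name": "move_arm", "arguments": {"steps": [0,0,0,0,0,0,0,0,0,0,0,0,0,0,0,0,0,0,0,0,0]}}

```text
time: 8.1
tool_pos: [0.6761, -0.0697, 0.2169]
ee_rot: [3.138, 0.611, 1.797]
wrist_force: [0.4, 0.1, -1.8]
width: 0.0255
finger_force: 30.0
```

```bash
cat > chk.py <<'E'
from plan import *
import sys
tag=sys.argv[1]
o=get_obs(); T=o['tool_pos']; Rt=R.from_euler('xyz',o['ee_rot']); Rl=Rt*R.from_euler('x',np.pi)
Z=R.from_euler('z',YC); print(o['time'],T.round(4),'tool lid-equiv euler in chopper',(Z.inv()*Rl).as_euler('ZYX',degrees=True).round(1), o['wrist_force'].round(1),o['joint_positions'].round(2))
root=Z.inv().apply(T-Rl.apply([-.057,0,.033])-O); print('root nominal mm',(root*1000).round(1))
ims=[]
for n in ('scene','top'):
    img,d=snapshot(n); ims.append(img)
    for s in silhouettes(n,'lid')[:1]:
        P=cloud(n,d,s['pixels']); Q=Rl.inv().apply(P-T)*1000+[-5,0,73]  # lid frame nominal
        Q=Q[np.abs(Q).max(1)<110]; A=Q[(abs(Q[:,2]-56)<6)&(abs(Q[:,0]+10)<50)&(abs(Q[:,1])<44)]
        rib=Q[Q[:,2]>72]
        print(n,s['score'],len(Q),'plate',len(A),(np.polyfit(A[:,0],A[:,2],1).round(3),A.mean(0).round(1)) if len(A)>20 else '','rib',rib.min(0).round(1) if len(rib) else '',rib.max(0).round(1) if len(rib) else '')
    for x in ('lid_tongue','lid_root','lip'):
        for s in spot_point(n,x)[:1]: print(x,round(s['score'],2),np.round(s['uv']))
    for k,q in (('tongue',[70,0,40]),('root',[52,0,40])): print(' exp',k,proj(n,T+Rl.apply((np.array(q)-[-5,0,73])/1000)).round(0))
a=ims[0][120:270,160:360]; b=ims[1][110:260,230:430]
save(tag,cv2.resize(np.hstack([a,b]),(800,300),interpolation=3))
E
python3 chk.py c1
```

```text
8.1 [ 0.6761 -0.0697  0.2169] tool lid-equiv euler in chopper [-0.3 35.  -0.2] [ 0.4  0.1 -1.8] [ 0.1   0.31  1.23 -0.61  1.51 -0.12]
root nominal mm [-12.9   0.2 157.2]
scene 0.64 1032 plate 420 (array([6.0000e-03, 5.5517e+01]), array([17.9,  5.4, 55.6])) rib [  0.8 -11.1  72. ] [23.8 14.  82.9]
lid_tongue 0.58 [224. 168.]
lid_root 0.73 [230. 163.]
lip 0.79 [224. 206.]
 exp tongue [[227. 172.]]
 exp root [[229. 165.]]
top 0.61 1352 plate 805 (array([-1.4000e-02,  5.6432e+01]), array([-29.6,   5.3,  56.8])) rib [-33.7 -24.3  72.1] [ 7.5 14.5 85.2]
lid_tongue 0.78 [307. 154.]
lid_root 0.81 [312. 158.]
lip 0.55 [290. 168.]
 exp tongue [[308. 158.]]
 exp root [[314. 155.]]
```

View pics/c1.png

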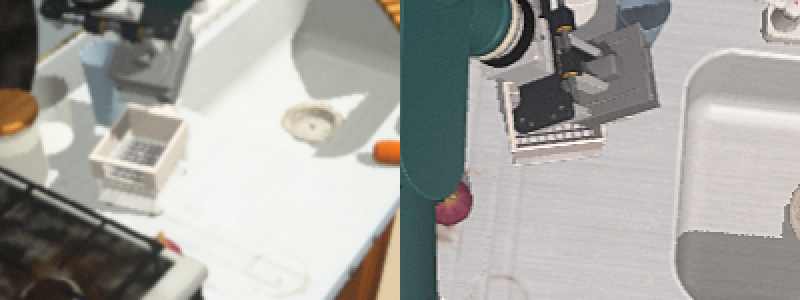

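Call:
{"name": "move_arm", "arguments": {"steps": [0,0,0,0,0,-0.015,0,0,0,0,0,0,-0.03,0,0,0,0,-0.0037,0.016,-0.0415,0,0,0,0,-0.0056,0.024,-0.0472,0,0,0,0,-0.0075,0.0319,-0.053,0,0,0,0,-0.0089,0.038,-0.0573,0,0,0,0,-0.0103,0.0439,-0.0616,0,0,0,0,-0.0103,0.0439,-0.0616,0,0,0,0,-0.0103,0.0439,-0.0616,0]}}

```text
time: 9.5
tool_pos: [0.6663, -0.0248, 0.1534]
ee_rot: [3.141, 0.611, 1.801]
wrist_force: [0.4, -0.4, -2.4]
width: 0.0258
finger_force: 30.0
```

```bash
python3 chk.py c2
python3 - <<'E'
from plan import *
a=pose(53.5,79,35,25)
for s in (18,12,6,3,0): print(s,rel(a,pose(53.5,79,35,s)))
E
```

```text
9.5 [ 0.6663 -0.0248  0.1534] tool lid-equiv euler in chopper [-0. 35. -0.] [ 0.4 -0.4 -2.4] [ 0.17  0.35  1.32 -0.61  1.46  0.  ]
root nominal mm [33.  -0.3 93.7]
scene 0.59 917 plate 394 (array([-8.0000e-03,  5.5958e+01]), array([19.1,  4.3, 55.8])) rib [  0.2 -10.6  72.5] [23.9 14.6 84.1]
lid_tongue 0.64 [220. 199.]
lid_root 0.81 [223. 195.]
lip 0.8 [221. 207.]
 exp tongue [[222. 201.]]
 exp root [[224. 194.]]
top 0.92 1310 plate 725 (array([6.0000e-03, 5.6919e+01]), array([-25.5,   6.2,  56.8])) rib [-37.2 -12.4  72. ] [10.7 12.7 84.8]
lid_tongue 0.84 [286. 168.]
lid_root 0.82 [294. 165.]
lip 0.41 [343. 156.]
 exp tongue [[289. 168.]]
 exp root [[295. 166.]]
18 (array([0., 0., 0.]), array([-0.0013,  0.0056, -0.004 ]))
12 (array([0., 0., 0.]), array([-0.0024,  0.0104, -0.0075]))
6 (array([0., 0., 0.]), array([-0.0036,  0.0152, -0.0109]))
3 (array([0., 0., 0.]), array([-0.0041,  0.0175, -0.0126]))
0 (array([0., 0., 0.]), array([-0.0047,  0.0199, -0.0143]))
```

View pics/c2.png

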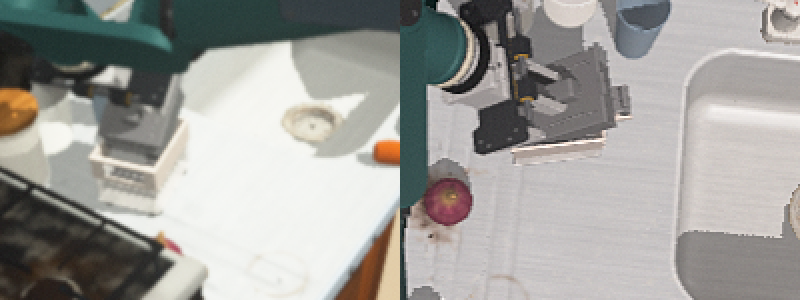

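Call:
{"name": "move_arm", "arguments": {"steps": [0,0,0,-0.0013,0.0056,-0.004,0,0,0,0,-0.0024,0.0104,-0.0075,0,0,0,0,-0.0024,0.0104,-0.0075,0]}}

```text
time: 10.3
tool_pos: [0.6631, -0.0134, 0.1441]
ee_rot: [-3.139, 0.61, 1.803]
wrist_force: [-0.2, 1.3, -1.1]
width: 0.0259
finger_force: 30.0
```

Call:
{"name": "move_arm", "arguments": {"steps": [0,0,0,-0.0006,0.0024,-0.0017,0,0,0,0,-0.0012,0.0048,-0.0034,0,0,0,0,-0.0017,0.0071,-0.0051,0,0,0,0,-0.002,0.0083,-0.0059,0,0,0,0,-0.002,0.0083,-0.0059,0]}}

```text
time: 10.8
tool_pos: [0.6616, -0.0059, 0.1394]
ee_rot: [-3.141, 0.611, 1.801]
wrist_force: [-0.6, -0.5, -2.4]
width: 0.0259
finger_force: 30.0
```

Call:
{"name": "move_arm", "arguments": {"steps": [0,0,0,-0.0003,0.001,-0.0007,0,0,0,0,-0.0005,0.002,-0.0008,0,0,0,0,-0.0005,0.002,-0.0008,0,0,0,0,-0.0005,0.002,-0.0008,0]}}

```text
time: 11.2
tool_pos: [0.6613, -0.0042, 0.139]
ee_rot: [3.141, 0.611, 1.8]
wrist_force: [-1.0, 0.2, -0.7]
width: 0.0257
finger_force: 30.0
```

Call:
{"name": "move_arm", "arguments": {"steps": [0,0,0,-0.0002,0.0007,0,0,0,0,0,-0.0004,0.0015,0,0,0,0,0,-0.0004,0.0015,0,0,0,0,0,-0.0004,0.0015,0,0]}}

```text
time: 11.6
tool_pos: [0.661, -0.0032, 0.1392]
ee_rot: [3.141, 0.612, 1.8]
wrist_force: [1.4, -2.8, -1.0]
width: 0.0258
finger_force: 30.0
```

Run:
```python
from plan import *
c=np.array([.432,-.0715,.073])+np.sum([(.2444,.0028,.1416),(-.0103,.0439,-.0616),(-.0024,.0104,-.0075),(-.002,.0083,-.0059),(-.0005,.002,-.0008),(-.0004,.0015,0)],0)
Rc=R.from_rotvec([-.6147,-.017,.3923])*grasp[1]
cur=(c,Rc); print('cmd',c.round(4),get_obs()['tool_pos'].round(4), (R.from_euler('z',YC).inv().apply(c-Rc.apply([-.057,0,.033])-O)*1000).round(2))
T=[35,30,25,20,15,10,5,2.5,0]; X=[53.7,54,54.2,54.3,54.3,54,53.4,53,52.8]; Zz=[79.5,80,80.5,81,81.3,81.5,81.8,81.9,82]
def row(a,th): return np.concatenate(rel(a,pose(np.interp(-th,-np.array(T),X),np.interp(-th,-np.array(T),Zz),th))).round(4)
for th in (35,32.5,30,27.5,25,22.5,20): print(th,row(cur,th).tolist())
b=pose(54.3,81,20)
for th in (18,16,14,12,10,8,6,5,4,3,2,1,0): print(th,row(b,th).tolist())
```

```text
cmd [ 0.6608 -0.0026  0.1388] [ 0.661  -0.0032  0.1392] [55.93  0.08 79.07]
35 [-0.0, -0.0, -0.0, 0.0006, -0.0021, 0.0004]
32.5 [0.0425, 0.0099, -0.0, 0.0011, -0.0045, -0.0006]
30 [0.085, 0.0199, -0.0, 0.0017, -0.0068, -0.0017]
27.5 [0.1274, 0.0298, -0.0, 0.0022, -0.0091, -0.003]
25 [0.1699, 0.0398, -0.0, 0.0027, -0.0113, -0.0043]
22.5 [0.2124, 0.0497, -0.0, 0.0033, -0.0136, -0.0057]
20 [0.2549, 0.0597, -0.0, 0.0038, -0.0157, -0.0073]
18 [0.034, 0.008, 0.0, 0.0004, -0.0017, -0.0014]
16 [0.068, 0.0159, 0.0, 0.0008, -0.0033, -0.0028]
14 [0.102, 0.0239, 0.0, 0.0012, -0.005, -0.0044]
12 [0.1359, 0.0319, 0.0, 0.0016, -0.0066, -0.006]
10 [0.1699, 0.0398, 0.0, 0.0019, -0.0082, -0.0076]
8 [0.2039, 0.0478, -0.0, 0.0023, -0.0098, -0.0093]
6 [0.2379, 0.0558, 0.0, 0.0027, -0.0114, -0.011]
5 [0.2549, 0.0597, 0.0, 0.0029, -0.0122, -0.0119]
4 [0.2719, 0.0637, 0.0, 0.003, -0.013, -0.0128]
3 [0.2889, 0.0677, -0.0, 0.0032, -0.0138, -0.0137]
2 [0.3059, 0.0717, 0.0, 0.0034, -0.0145, -0.0146]
1 [0.3229, 0.0757, 0.0, 0.0036, -0.0151, -0.0156]
0 [0.3399, 0.0796, 0.0, 0.0037, -0.0158, -0.0165]
```

Call:
{"name": "move_arm", "arguments": {"steps": [0,0,0,0.0006,-0.0021,0.0004,0,0,0,0,0.0006,-0.0021,0.0004,0,0.0425,0.0099,0,0.0011,-0.0045,-0.0006,0,0.085,0.0199,0,0.0017,-0.0068,-0.0017,0,0.1274,0.0298,0,0.0022,-0.0091,-0.003,0,0.1699,0.0398,0,0.0027,-0.0113,-0.0043,0,0.2124,0.0497,0,0.0033,-0.0136,-0.0057,0,0.2549,0.0597,0,0.0038,-0.0157,-0.0073,0,0.2549,0.0597,0,0.0038,-0.0157,-0.0073,0]}}

```text
time: 12.5
tool_pos: [0.6645, -0.0186, 0.1312]
ee_rot: [3.141, 0.347, 1.799]
wrist_force: [0.1, 0.5, -2.1]
width: 0.0258
finger_force: 30.0
```

Call:
{"name": "move_arm", "arguments": {"steps": [0.034,0.008,0,0.0004,-0.0017,-0.0014,0,0.068,0.0159,0,0.0008,-0.0033,-0.0028,0,0.102,0.0239,0,0.0012,-0.005,-0.0044,0,0.1359,0.0319,0,0.0016,-0.0066,-0.006,0,0.1359,0.0319,0,0.0016,-0.0066,-0.006,0]}}

```text
time: 13.0
tool_pos: [0.666, -0.0247, 0.125]
ee_rot: [-3.141, 0.208, 1.8]
wrist_force: [0.2, 1.6, -2.1]
width: 0.0255
finger_force: 30.0
```

Call:
{"name": "move_arm", "arguments": {"steps": [0.034,0.0079,0,0.0003,-0.0016,-0.0016,0,0.068,0.0159,0,0.0007,-0.0032,-0.0033,0,0.102,0.0239,0,0.0011,-0.0048,-0.005,0,0.119,0.0278,0,0.0013,-0.0056,-0.0059,0,0.136,0.0318,0,0.0014,-0.0064,-0.0068,0,0.153,0.0358,0,0.0016,-0.0072,-0.0077,0,0.153,0.0358,0,0.0016,-0.0072,-0.0077,0]}}

```text
time: 13.7
tool_pos: [0.6678, -0.0324, 0.1176]
ee_rot: [-3.141, 0.052, 1.8]
wrist_force: [-0.4, -0.2, -2.1]
width: 0.0257
finger_force: 30.0
```

Call:
{"name": "move_arm", "arguments": {"steps": [0.0085,0.002,0,0.0001,-0.0004,-0.0005,0,0.017,0.004,0,0.0002,-0.0007,-0.0009,0,0.0255,0.006,0,0.0003,-0.001,-0.0014,0,0.034,0.008,0,0.0004,-0.0013,-0.0019,0,0.0425,0.01,0,0.0004,-0.0017,-0.0024,0,0.051,0.0119,0,0.0005,-0.002,-0.0028,0,0.051,0.0119,0,0.0005,-0.002,-0.0028,0,0.051,0.0119,0,0.0005,-0.002,-0.0028,0]}}

```text
time: 14.5
tool_pos: [0.6684, -0.0344, 0.1151]
ee_rot: [3.141, 0.0, 1.801]
wrist_force: [0.8, -0.5, -1.6]
width: 0.0255
finger_force: 30.0
```

```bash
python3 chk.py c3
```

```text
14.5 [ 0.6684 -0.0344  0.1151] tool lid-equiv euler in chopper [-0.  0. -0.] [ 0.8 -0.5 -1.6] [-0.14  0.39  1.21 -0.    1.54 -0.37]
root nominal mm [52.5 -0.1 82. ]
scene 0.67 890 plate 456 (array([ 0.   , 56.253]), array([ 1.7,  8.4, 56.3])) rib [-30.2 -10.9  73. ] [24.3 13.7 83.4]
lid_tongue 0.57 [220. 204.]
lip 0.72 [224. 204.]
 exp tongue [[219. 206.]]
 exp root [[222. 202.]]
top 0.8 284 plate 128 (array([1.8000e-02, 5.6135e+01]), array([ 30.9, -20.4,  56.7])) rib [18.6 -1.4 72.3] [24.9 12.7 83.5]
lid_tongue 0.61 [276. 170.]
lid_root 0.59 [288. 169.]
lip 0.67 [285. 170.]
 exp tongue [[280. 169.]]
 exp root [[287. 168.]]
```

View pics/c3.png

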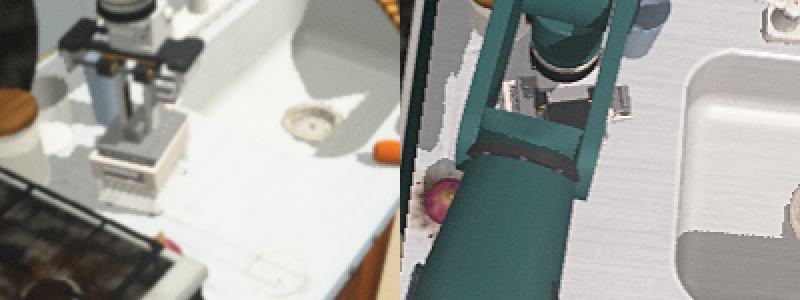

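Call:
{"name": "move_arm", "arguments": {"steps": [0,0,0,0,0,-0.0004,0,0,0,0,0,0,-0.0008,0,0,0,0,0,0,-0.0012,0,0,0,0,0,0,-0.0012,0,0,0,0,0,0,-0.0012,0]}}

```text
time: 15.5
tool_pos: [0.6684, -0.0341, 0.115]
ee_rot: [3.141, 0.0, 1.801]
wrist_force: [-3.2, -0.0, 5.2]
width: 0.0261
finger_force: 30.0
```

Call:
{"name": "move_arm", "arguments": {"steps": [0,0,0,0,0,0.0005,0,0,0,0,0,0,0.001,0.3,0,0,0,0,0,0.001,0.45,0,0,0,0,0,0.001,0.6,0,0,0,0,0,0.001,0.6,0,0,0,0,0,0.001,0.6,0,0,0,0,0,0.001,0.6]}}

```text
time: 16.2
tool_pos: [0.6683, -0.0341, 0.1146]
ee_rot: [3.142, -0.0, 1.801]
wrist_force: [0.2, -0.3, 0.9]
width: 0.0565
finger_force: 0.0
```

Call:
{"name": "move_arm", "arguments": {"steps": [0,0,0,0,0,0.005,0.6,0,0,0,0,0,0.02,0.6,0,0,0,0,0,0.05,0.6,0,0,0,0.003,-0.015,0.09,0.6,0,0,0,0.006,-0.03,0.13,0.6,0,0,0,0.006,-0.03,0.16,0.6,0,0,0,0.006,-0.03,0.16,0.6,0,0,0,0.006,-0.03,0.16,0.6]}}

```text
time: 17.0
tool_pos: [0.6747, -0.0641, 0.2766]
ee_rot: [3.138, 0.001, 1.801]
wrist_force: [-0.3, -0.3, -0.7]
width: 0.0562
finger_force: 0.0
```

```bash
python3 w.py w3
python3 - <<'E'
from plan import *
P=np.load('pics/w3_lid.npy'); Q=R.from_euler('z',YC).inv().apply(P-O)*1000
A=Q[(abs(Q[:,2]-98)<8)&(abs(Q[:,1])<46)]; c=np.c_[A[:,:2],np.ones(len(A))]; print('plate z=ax+by+c',np.linalg.lstsq(c,A[:,2],rcond=None)[0].round(4),A.min(0).round(1),A.max(0).round(1))
E
```

```text
17.0 [ 0.6747 -0.0641  0.2766] [3.1385e+00 1.2000e-03 1.8008e+00] [-0.18  0.38  0.91  0.    1.85 -0.41] [-0.29 -0.26 -0.68]
cam [0.656 0.015 0.439] axis [ 0.06 -0.27 -0.96]
lid 0.72 1929 [ 0.59  -0.167 -0.005] [0.707 0.043 0.113]
lid0.05 16 [652.8  19.7] [86.6  8. ] 14.5 zmed 0.0542
lid0.075 813 [652.1  22.4] [95.6 17.6] 14.5 zmed 0.0861
chopper 0.77 1861 [ 0.604 -0.159 -0.006] [0.718 0.041 0.113]
chopper0.084 744 [651.7  22.5] [95.7 16.6] 13.9 zmed 0.0859
chopper0.097 439 [ 684.  -110.2] [33.4 22.2] 12.7 zmed 0.1021
chopper0.112 16 [ 683.8 -114.2] [21.1  4.7] 11.8 zmed 0.1124
lip 0.61 [280. 107.] [[0.652  0.0258 0.084 ]]
lid_grip 0.67 [280. 170.] [[ 0.6689 -0.0411  0.08  ]]
lid_tongue 0.89 [280.  94.] [[0.6497 0.0424 0.04  ]]
lid_root 0.66 [280. 109.] [[0.6536 0.0249 0.04  ]]
lock_nub 0.64 [285. 248.] [[ 0.6927 -0.1188  0.116 ]]
plate z=ax+by+c [-1.21400e-01 -1.18000e-02  9.20496e+01] [-95.1 -14.9  90. ] [-62.8  22.4 106. ]
```

View pics/w3.png

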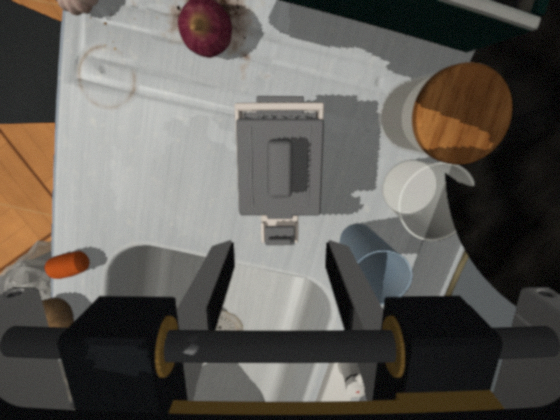

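```bash
cat > flat.py <<'E'
from plan import *
n='wrist'; img,d=snapshot(n); P=cloud(n,d,np.ones_like(d,bool)); Q=R.from_euler('z',YC).inv().apply(P-O)*1000
A=Q[(abs(Q[:,2]-98)<12)&(abs(Q[:,1])<42)&(Q[:,0]>-58)&(Q[:,0]<42)&~((abs(Q[:,1])<17)&(Q[:,0]>-40)&(Q[:,0]<30))]; c=np.c_[A[:,:2],np.ones(len(A))]; f=np.linalg.lstsq(c,A[:,2],rcond=None)[0]; print('plate z=ax+by+c',f.round(4),len(A),'res',(A[:,2]-c@f).std().round(2))
B=Q[(abs(Q[:,2]-98)<4)&(abs(Q[:,1])<52)&(abs(Q[:,0])<66)]; print('plate ext',np.percentile(B,[.5,99.5],axis=0).round(1))
N=Q[(Q[:,2]>110)&(Q[:,0]<-70)&(Q[:,0]>-100)&(abs(Q[:,1])<30)]; print('nub',len(N),np.percentile(N,[2,98],axis=0).round(1) if len(N) else '')
S=Q[(abs(Q[:,2]-103)<5)&(Q[:,0]<-50)&(Q[:,0]>-100)&(abs(Q[:,1])<12)]; print('slab',np.percentile(S,[2,98],axis=0).round(1))
o=get_obs();print(o['time'],o['tool_pos'],o['ee_rot'])
E
python3 flat.py
```

```text
plate z=ax+by+c [-1.40000e-03 -0.00000e+00  9.79728e+01] 4968 res 0.77
plate ext [[-63.7 -46.8  95.3]
 [ 44.1  46.2 100.1]]
nub 190 [[-90.9 -12.8 111. ]
 [-83.2  12.7 117.1]]
slab [[-83.9 -11.9  98. ]
 [-50.5  11.8 107.6]]
17.5 [ 0.6741897  -0.06397206  0.27423214] [-3.14084513e+00 -4.42553127e-04  1.80098289e+00]
```

Call:
{"name": "move_arm", "arguments": {"steps": [0,0,0,0.0092,-0.037,0,0,0,0,0,0.0184,-0.0741,0,0,0,0,0,0.0184,-0.0741,-0.03,0,0,0,0,0.0184,-0.0741,-0.06,0,0,0,0,0.0184,-0.0741,-0.09,0,0,0,0,0.0184,-0.0741,-0.12,0,0,0,0,0.0184,-0.0741,-0.14,0,0,0,0,0.0184,-0.0741,-0.15,0,0,0,0,0.0184,-0.0741,-0.1517,0,0,0,0,0.0184,-0.0741,-0.1517,0]}}

```text
time: 18.5
tool_pos: [0.6932, -0.1383, 0.124]
ee_rot: [3.14, 0.001, 1.801]
wrist_force: [-0.1, -0.0, 0.3]
width: 0.0003
finger_force: 0.0
```

Call:
{"name": "move_arm", "arguments": {"steps": [0,0,0,-0.0011,0.0049,0,0,0,0,0,-0.0021,0.0088,0,0,0,0,0,-0.0027,0.0117,0,0,0,0,0,-0.0032,0.0136,0,0,0,0,0,-0.0032,0.0136,0,0]}}

```text
time: 19.0
tool_pos: [0.69, -0.1247, 0.1242]
ee_rot: [3.14, 0.001, 1.801]
wrist_force: [0.5, -1.7, 1.9]
width: 0.0004
finger_force: 0.8
```

Call:
{"name": "move_arm", "arguments": {"steps": [0,0,0,-0.0005,0.0019,0,0,0,0,0,-0.0009,0.0039,0,0,0,0,0,-0.0014,0.0058,0,0,0,0,0,-0.0018,0.0078,0,0,0,0,0,-0.0022,0.0094,0,0,0,0,0,-0.0024,0.0104,0,0,0,0,0,-0.0025,0.0109,0,0,0,0,0,-0.0025,0.0109,0,0]}}

```text
time: 19.8
tool_pos: [0.6875, -0.1163, 0.1232]
ee_rot: [3.141, 0.005, 1.799]
wrist_force: [3.0, -6.5, 0.7]
width: -0.0
finger_force: 3.8
```

Call:
{"name": "move_arm", "arguments": {"steps": [0,0,0,-0.0002,0.001,0,0,0,0,0,-0.0004,0.0015,0,0,0,0,0,-0.0004,0.0015,0,0]}}

```text
time: 20.1
tool_pos: [0.6875, -0.1162, 0.1233]
ee_rot: [3.14, 0.007, 1.798]
wrist_force: [2.5, -8.9, -0.5]
width: 0.0004
finger_force: 5.1
```

Call:
{"name": "move_arm", "arguments": {"steps": [0,0,0,0.0023,-0.01,0,0,0,0,0,0.0046,-0.02,0,0,0,0,0,0.0046,-0.02,0.04,0,0,0,0,0.0046,-0.02,0.08,0,0,0,0,0.0046,-0.02,0.12,0,0,0,0,0.0046,-0.02,0.15,0,0,0,0,0.0046,-0.02,0.15,0,0,0,0,0.0046,-0.02,0.15,0,0,0,0,0.0046,-0.02,0.15,0]}}

```text
time: 21.0
tool_pos: [0.6905, -0.1319, 0.2699]
ee_rot: [-3.137, -0.003, 1.801]
wrist_force: [0.8, 0.3, 0.6]
width: 0.0007
finger_force: 0.0
```

```bash
python3 flat.py
python3 - <<'E'
from plan import *
img,d=snapshot('wrist'); u,v=proj('wrist',O+[.015,-.07,.1])[0].astype(int); u0,v0=max(u-100,0),max(v-75,0); save('w4',cv2.resize(img[v0:v0+150,u0:u0+200],(800,600),interpolation=2))
E
```

```text
plate z=ax+by+c [3.00000e-04 1.50000e-03 9.73856e+01] 5957 res 0.83
plate ext [[-61.3 -46.5  94.8]
 [ 44.9  46.5  99.5]]
nub 28575 [[-95.8 -26.4 271.7]
 [-70.9  27.4 386.6]]
slab [[-82.6 -11.6  98.2]
 [-54.7  11.4 107.5]]
21.05 [ 0.69043735 -0.13184983  0.26956026] [-3.13674122 -0.00317013  1.80104659]
```

View pics/w4.png

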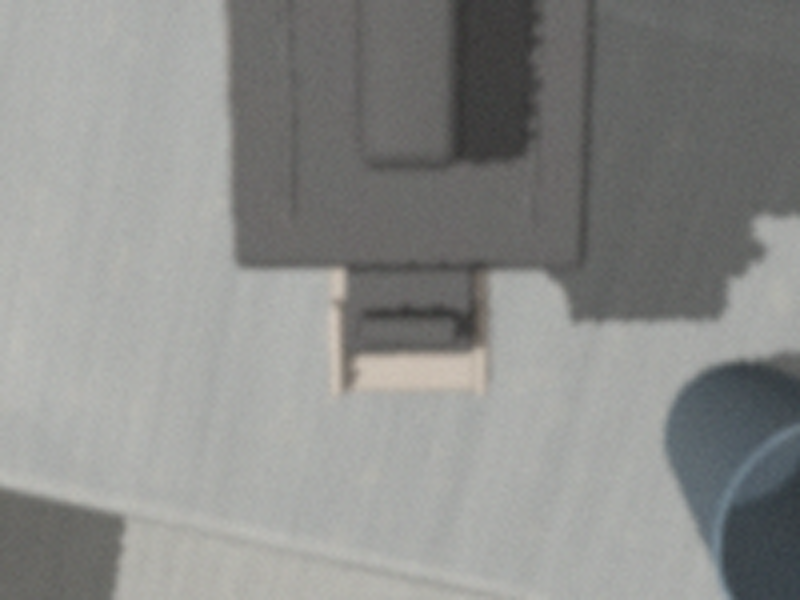

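Run:
```python
from plan import *
n='wrist'
for n in ('wrist','top','scene'):
    img,d=snapshot(n); P=cloud(n,d,np.ones_like(d,bool)); Q=R.from_euler('z',YC).inv().apply(P-O)*1000
    for nm,lo,hi in (('nub',110.5,118.5),('slab',102,108),('deck',84,92),('plate',94,100.5)):
        N=Q[(Q[:,2]>lo)&(Q[:,2]<hi)&(Q[:,0]<-45)&(Q[:,0]>-105)&(abs(Q[:,1])<(12 if nm!='plate' else 45))]
        if len(N)>5: print(n,nm,len(N),np.percentile(N,[2,50,98],axis=0)[:,0].round(1),N[:,2].mean().round(1))
```

```text
wrist nub 188 [-78.9 -75.5 -71.8] 115.7
wrist slab 308 [-82.8 -66.9 -60.7] 106.0
wrist deck 219 [-97.6 -92.5 -86.9] 88.0
wrist plate 1333 [-61.6 -53.1 -45.7] 97.9
scene nub 23 [-79.2 -72.9 -68.1] 114.8
scene slab 33 [-76.2 -65.5 -60.2] 105.7
scene plate 84 [-76.  -54.8 -45.5] 97.7
```

```bash
python3 -c "
from bench import *
print(close_job())"
```

```text
the job is handed in; nothing more can be done
None
```

The lid is hooked under the lip and sits flush (plate level at about 98 mm), the lock is pushed to its stop at about 12 mm over the tab, and the job is handed in at about 21 s. The result of the judging was not shown.

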